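# Run a sample down the transfer rail and catch the carriage

### The arm

A 7-joint arm with a two-finger parallel gripper is mounted at the origin on the work surface. World frame = base frame: x ahead of the robot, y to its left, z up, the work surface at z = 0. Lengths are in mm, angles in rad, forces in N, time in s.
With the tool pointing down it reaches from about 400 to 875 mm from the base axis. Payload 4.4 kg.
Tool frame: the origin (TCP) lies midway between the tips of the shut fingers; the grasp point (between the pads) lies 19 mm behind it; z points along the fingers, y is the line along which they close (so a half turn about z gives the same grasp; the last joint's range is limited). The gripper opens to 85 mm and grips with 20 to 120 N. Pads are 22 mm wide; open, the fingers measure 114 mm over their backs; the gripper's body (76 mm by 85 mm) begins 54 mm behind the grasp point. The pads swing forward as they close: fully open they stand 13 mm farther back than shut.
Start: joints at [1.171, 0.628, 0.038, 1.517, -0.027, 0.996, -0.02], TCP at [212.991, -614.128, 231.313] pointing down, gripper open.
Joint ranges: [-3.06, 3.06], [-0.37, 2.12], [-1.25, 1.32], [0.18, 2.47], [-1.1, 4.24], [0.23, 1.98], [-2.94, 2.94]. Speed limits (rad/s): [2.57, 2.57, 3.14, 3.14, 3.14, 3.14, 3.14].

### API

Orientations are given as [roll, pitch, yaw] about the fixed x, y, z axes, in that order (R = Rz(yaw) Ry(pitch) Rx(roll)).
In Python, from cell import ctrl gives the robot as it stands.
- The arm moves only by the shell command python3 -m crank 'ROWS' [OPENING]. ROWS is JSON, a list that holds one entry, the list of rows, each a list of 4 numbers: the shift along the tool's x, y, z normalised to -1 to 1, where 1 is 2.5 cm, then the turn about the tool's z normalised to -1 to 1, where 1 is 0.08 rad. In form: [[[dx, dy, dz, turn], ...]]. A call has 1 to 12 rows; each row shifts and turns the commanded pose from where the row before left it, along the tool's axes as they then stand; what a row does not reach is not made up. A row lasts 1/12 s, in which the tool goes at most 41.7 mm and 7.16 degrees, less where a joint would pass 70% of its speed; a pose out of reach is approached as far as the arm can. A call with a number of a shift or a turn outside -1 to 1 is refused whole. A call with a gripper value outside its range is refused whole. OPENING is the closure, from -1 (fully open) to 1 (shut), set as the call begins (- or left out, the last holds). The fingers move at their own pace and stop on an object; the grip force is fixed at half the most. Time passes only in rows, so rows that do not move let the fingers close. It gives the time, the measured TCP pose, the force, the opening and the grip force at its end, in the units of the state.
- ctrl.read_state(): the state, without advancing time (a new reading comes with each control period).
- ctrl.get_image(name): name is "side" or "top" or "wrist"; returns a dict with "img" (420x560x3 uint8, red, green, blue), "intrinsics" (3x3 intrinsics, pixels), "extrinsics" (4x4, takes a point from camera to world coordinates). Camera axes: x right, y up, looking along -z (the intrinsics and any distortion apply to the point x, -y, -z); pixel columns grow to the right and rows downward; lengths in mm; the calibration is good to about 2 mm. The wrist camera is an equidistant fisheye: a pixel r from the principal point sees the ray r / f radians off the axis. A picture is of the moment at which its call begins. There is no depth.
- ctrl.finish_job(): hands the job in; it is judged then, once.
Trained networks look in the newest picture that a camera, given by its name, has taken for a name from the list of things; names that differ only in an ending like _2 or _b are one class to them, and where a whole thing is asked for, a point or a joint stands for the part that bears it (a point fixed in the world has none). Each returns a list of dicts, best first, with "confidence" (0 to 1); they miss things now and then, are a little off and sometimes report something else, mostly with a low value. They report only what shows in the picture. A call takes as long as a camera call.
- ctrl.find_in(camera, target): "position" ([row, column] in pixels, amid what is visible of it).
- ctrl.trace(camera, target): "mask" (420x560 bool, what is visible of it) and "position" ([row, column] in pixels, amid what is visible of it).
- ctrl.place_of(camera, target): "position" ([row, column] in pixels: a listed point, or the origin of a listed thing).
The state is a dict: "clock": time; "qpos": joint angles; "qd": joint speeds; "tau": joint torques, N m; "eef_pos": TCP position; "tool_rot": TCP orientation; "force": force on the tool from outside, world axes, zero at the start; "torque": the same for the moment, N m; "width": finger opening in mm; "gripper_force": force on a finger pad.
Only numpy, scipy, OpenCV 4.12 (cv2) and the standard library are available. Lean on these libraries where they do the work, as an engineer would, in place of code of your own. Each camera call takes 0.05 s, during which the arm holds its last target. There are 200 camera calls.

### The job

Push the stop plunger beside the transfer rail all the way down so that the carriage with the tall sample bottle is released, and let it roll down untouched until it is past half-way. Then catch it smoothly at its push plate while it is still rolling, bring it to a standstill before it reaches the end stop and keep it still there for about a second; after that ease it slowly down against the end stop and let go of it. The bottle is slender and topples at a jolt: it must stay standing on the carriage, and nothing else on the bench may be disturbed.

Things in the scene. Friction and masses are not known exactly. Their poses are not given: they have to be found in the camera images.
- rail: Fixed inclined rail on a base plate 100 x 760 mm, placed anew each run. Origin on the bench, z up, y along the rail: the carriage rolls down towards -y, dropping 57 mm per metre. Upper end at y = +0.45 m; end stop (80 mm wide, top 103 mm above the bench) with its face at y = -0.27 m. Push plate at y = 0 is half-way.
- carriage (a joint): Carriage travel down the rail, m: 0 at the top, held by the plunger; 0.25 half-way; 0.50 against the end stop (hard). Mass 0.75 kg nominal (-10 to +30 %) plus the bottle. Rolling friction 0.22 N, drag 1.2 N per m/s: from rest it gathers speed over about 0.8 s to 0.22 to 0.37 m/s; let go anywhere, it rolls on.
- plate_top (a point): Middle of the top edge of the carriage's upright push plate (grey, 50 mm wide across the rail, 14 mm thick along it, 85 mm high above the deck). In the rail frame x = 0, y = 0.25 - travel, z = 0.205 - 0.057 x travel. Catch it with fingers ahead of its downhill face, or pinch it. The deck's nose is 20 mm further downhill.
- deck_spot (a point): Where the bottle stands, on the upper face of the carriage's level aluminium deck (90 mm wide, 195 mm long, 12 mm thick): 135 mm uphill of the middle of the push plate, 85 mm below its top.
- stop (a joint): How far the stop plunger is pressed down, in m: 0 up (its steel arm blocks the nose of the carriage), 0.04 fully down. The carriage is free from about 0.026. It takes about 4 to 6 N and stays where it is left.
- stop_pad (a point): Centre of the upper face of the plunger's black round pad (44 mm across), on the robot's side of the rail: in the rail frame at x = -0.095, y = 0.2235, and z = 0.20 when up, 0.16 when fully down.
- bottle: Slender upright sample bottle, 34 mm diameter (cap 37 mm), 225 mm tall, about 0.2 kg, standing loose on the deck behind the push plate. Origin at the centre of its foot, z along its axis. A sudden change of carriage speed of 0.15 m/s or more, or a braking of more than about 1.4 m/s2 makes it rock or topple.
- jug: Bystander: 4-litre plastic jug of yellow-green liquid, 130 x 180 mm, 250 mm tall, 3.5 kg, on the right-hand side of the bench. Origin at the centre of its underside.
- folder: Bystander: yellow clip folder lying flat, 180 x 250 x 30 mm, beyond the rail.
- tape_roll: Bystander: roll of packing tape lying flat, 100 mm diameter, 48 mm high, beyond the rail.

How it is judged (in metres and radians):
On the way, in this order (a step that is already met when the one before it is completed fails the run):
1. the stop plunger is pressed down and the carriage released (value of joint stop above 0.026 m).
2. the carriage rolls past half-way, untouched (value of joint carriage above 0.23 m and velocity of joint carriage above 0.1 m/s and contact force between each of the arm, the fingers and carriage below 0.3 N).
3. the carriage is stopped before the end stop and kept still (value of joint carriage between 0.23 and 0.49 m and velocity of joint carriage between -0.02 and 0.02 m/s), for 0.5 s.
At the end, for the whole second after the job is handed in: The carriage rests against the end stop (within 10 mm of it) with nothing holding it, the plunger is still down, and the bottle stands upright (within 0.06 rad) within 25 mm of its place on the deck, at rest (value of joint carriage above 0.49 m and velocity of joint carriage between -0.01 and 0.01 m/s and value of joint stop above 0.026 m and angle between bottle's own z axis and vertical below 0.06 rad and distance between bottle and deck_spot below 0.025 m and linear speed of bottle below 0.03 m/s); the robot touches nothing.
It fails at once if the bottle topples or rocks hard (leans more than 0.14 rad) (angle between bottle's own z axis and vertical above 0.14 rad).
It fails at once if the carriage is touched before half-way (value of joint carriage below 0.22 m and contact force between any of the arm, the fingers and carriage above 0.5 N).
It fails at once if the carriage runs onto the end stop faster than 0.12 m/s (value of joint carriage above 0.485 m and velocity of joint carriage above 0.12 m/s).
It fails at once if the robot holds or pushes the bottle itself (contact force between any of the arm, the fingers and bottle above 0.5 N).
It fails at once if a bystander is moved (distance of any of jug, folder, tape_roll from where it was at the start of the episode above 0.03 m).
It also fails if it takes over 35 s, if anything falls off the work surface, if the arm or the gripper's body presses on something with over 40 N, if the wrist force passes 120 N, or if a joint passes its speed limit or range.

## Working session

There is one attempt and no reset: what is moved stays moved. The work goes in short steps, Python scripts to look and compute and a shell command to move; the robot and the scene stay as the last step left them, time stands still between calls to the robot, and variables do not carry over. Pictures are saved under pics/ and viewed, at most 10 in all, crops included, and the job is handed in when it is done.

```bash
mkdir -p pics; ls; python3 - <<'E'
from cell import ctrl
import cv2,numpy as np
s=ctrl.read_state();print({k:np.round(v,3).tolist() for k,v in s.items()})
for c in("side","top"):
    d=ctrl.get_image(c);cv2.imwrite(f"pics/{c}0.png",d["img"][...,::-1])
    print(c,np.round(d["intrinsics"],1).tolist(),np.round(d["extrinsics"],3).tolist())
    for t in("plate_top","stop_pad","deck_spot","bottle","rail","jug","folder","tape_roll"):
        print(t,[(np.round(r["position"],1).tolist(),round(r["confidence"],2)) for r in ctrl.place_of(c,t)[:2]])
E
```

```text
pics
{'clock': 0.0, 'qpos': [1.171, 0.629, 0.038, 1.518, -0.027, 0.996, -0.02], 'qd': [-0.002, 0.001, -0.002, -0.002, -0.001, -0.001, 0.001], 'tau': [-0.0, -56.339, 1.226, -19.345, 0.011, 0.011, -0.0], 'eef_pos': [212.795, -613.525, 230.378], 'tool_rot': [-3.14, -0.0, 0.334], 'force': [-0.215, -0.27, -0.308], 'torque': [-0.046, -0.008, 0.037], 'gripper_force': 0.0, 'width': 85.279}
side [[535.5, 0.0, 283.1], [0.0, 535.5, 207.4], [0.0, 0.0, 1.0]] [[-0.785, 0.449, -0.427, -17.246], [-0.619, -0.575, 0.534, 753.785], [-0.006, 0.684, 0.729, 1225.567], [0.0, 0.0, 0.0, 1.0]]
plate_top [([274.2, 239.1], 0.83)]
stop_pad [([286.7, 279.3], 0.67), ([196.1, 262.9], 0.59)]
deck_spot [([338.1, 209.7], 0.9)]
bottle [([340.0, 208.1], 0.82)]
rail [([254.8, 288.4], 0.74)]
jug [([172.7, 388.2], 0.58)]
folder [([199.1, 261.9], 0.93), ([249.7, 216.3], 0.56)]
tape_roll [([249.9, 217.8], 0.81)]
top [[475.7, 0.0, 274.3], [0.0, 475.7, 207.4], [0.0, 0.0, 1.0]] [[-0.018, 0.984, -0.179, 316.815], [-1.0, -0.021, -0.018, -59.532], [-0.022, 0.178, 0.984, 1725.556], [0.0, 0.0, 0.0, 1.0]]
plate_top [([228.9, 192.1], 0.76)]
stop_pad [([253.5, 199.3], 0.56)]
deck_spot [([238.5, 155.9], 0.73)]
bottle [([240.1, 154.8], 0.65)]
rail [([179.6, 234.3], 0.71), ([227.3, 266.2], 0.59)]
jug [([232.0, 401.1], 0.7)]
folder [([168.9, 302.8], 0.93)]
tape_roll [([178.8, 235.6], 0.95)]
```

```bash
cat > h.py <<'E'
import numpy as np
from cell import ctrl
def ray(d,rc):
    K,E=d["intrinsics"],d["extrinsics"]
    v=np.array([(rc[1]-K[0,2])/K[0,0],-(rc[0]-K[1,2])/K[1,1],-1.])
    v=E[:3,:3]@v; return E[:3,3],v/np.linalg.norm(v)
def tri(rs):
    A=sum(np.eye(3)-np.outer(v,v) for _,v in rs);b=sum((np.eye(3)-np.outer(v,v))@o for o,v in rs)
    p=np.linalg.solve(A,b);return p,max(np.linalg.norm(np.cross(p-o,v)) for o,v in rs)
E
python3 - <<'E'
from h import *
D={c:ctrl.get_image(c) for c in("side","top")}
P={}
for t in("plate_top","stop_pad","deck_spot","bottle","rail","jug","folder","tape_roll"):
    R={c:ctrl.place_of(c,t) for c in D}
    if all(R.values()):
        # choose the pair of candidates with least gap
        q=[tri([ray(D["side"],a["position"]),ray(D["top"],b["position"])]) for a in R["side"] for b in R["top"]]
        p,e=min(q,key=lambda z:z[1]);P[t]=p;print(t,np.round(p,1),round(e,1))
# fit rail frame (x,y,yaw) on three points
L={"plate_top":[0,250,205],"stop_pad":[-95,223.5,200],"deck_spot":[0,385,120]}
from scipy.optimize import least_squares
def tf(q,l):c,s=np.cos(q[2]),np.sin(q[2]);return np.array([q[0]+c*l[0]-s*l[1],q[1]+s*l[0]+c*l[1],l[2]])
f=lambda q:np.concatenate([tf(q,L[t])-P[t] for t in L if t in P])
best=min((least_squares(f,[500,0,a],x_scale=[100,100,1]) for a in(0,1.5,3,-1.5)),key=lambda r:r.cost)
print(best.x,np.round(best.fun,1))
for n,l in dict(pad=[-95,223.5,200],plate=[0,250,205],half=[0,0,191],end=[0,-250,176],stop=[0,-270,103]).items():print(n,np.round(tf(best.x,l),1))
E
```

```text
plate_top [498.4 380.5 125.5] 0.5
deck_spot [584.6 294.8 -82.5] 18.9
bottle [492.6 384.  150.5] 1.0
rail [554.2   3.2   8.4] 1.1
jug [ 529.6 -508.1  -18.2] 0.3
folder [ 776.1 -142.2  -13.8] 1.5
[316.24745778 561.42683655   3.93022139] [ -4.8   4.7  79.5   4.8  -4.7 202.5]
pad [541.8 471.3 200. ]
plate [493.6 385.2 205. ]
half [316.2 561.4 191. ]
end [138.9 737.6 176. ]
stop [124.7 751.7 103. ]
```

View pics/side0.png

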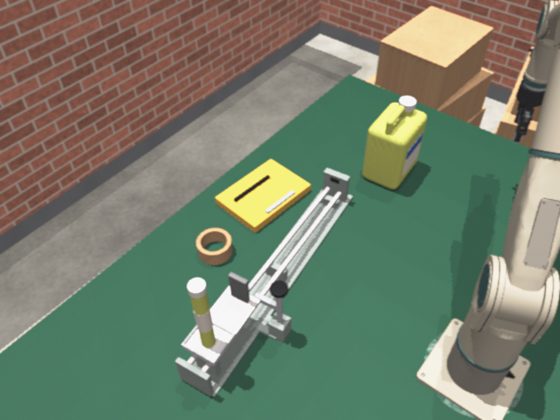

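View pics/top0.png

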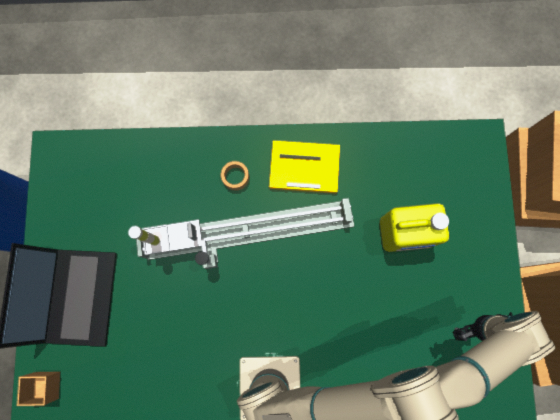

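The side view shows the pad at about (288,279), the plate top at (276,239), and the bottle foot at (340,208). In the top view the pad is at (256,203), the plate top at about (228,195), and the rail's lower end at about (214,348). Single detections are noisy, so I'll do a robust reprojection fit.

```bash
cat >> h.py <<'E'
def proj(d,p):
    E=d["extrinsics"];c=E[:3,:3].T@(np.asarray(p)-E[:3,3]);K=d["intrinsics"]
    return np.array([K[1,2]+K[1,1]*c[1]/c[2],K[0,2]-K[0,0]*c[0]/c[2]])
def tf(q,l):
    c,s=np.cos(q[2]),np.sin(q[2]);return np.array([q[0]+c*l[0]-s*l[1],q[1]+s*l[0]+c*l[1],l[2]])
L={"plate_top":[0,250,205],"stop_pad":[-95,223.5,200],"deck_spot":[0,385,120],"rail":[0,0,0],"bottle":[0,385,120]}
E
python3 - <<'E'
from h import *
from scipy.optimize import least_squares
O=[];D={}
for c in("side","top"):
  for k in range(4):
    D[c]=ctrl.get_image(c)
    for t in L:
      for r in ctrl.place_of(c,t)[:2]: O.append((c,t,np.array(r["position"])))
f=lambda q:np.concatenate([proj(D[c],tf(q,L[t]))-p for c,t,p in O])
b=least_squares(f,[550,0,0.1],loss="soft_l1",f_scale=1.5,x_scale=[100,100,1])
print(b.x,b.cost)
for c in D:
  for t in L:
    a=[p for C,T,p in O if (C,T)==(c,t)];print(c,t,np.round(proj(D[c],tf(b.x,L[t])),1),np.round(a,0).tolist())
for t in("plate_top","stop_pad","deck_spot"):
    m={c:np.median([p for C,T,p in O if (C,T)==(c,t)],axis=0) for c in D}
    print(t,tri([ray(D[c],m[c]) for c in D]),tf(b.x,L[t]))
np.save("q.npy",b.x)
E
```

```text
[ 5.62523680e+02 -2.68290230e+00  1.52797632e-01] 1266.0180243158457
side plate_top [277.  238.5] [[278.0, 239.0], [258.0, 292.0], [279.0, 239.0], [277.0, 238.0], [260.0, 291.0], [278.0, 237.0]]
side stop_pad [286.6 279.5] [[286.0, 282.0], [170.0, 389.0], [286.0, 280.0], [288.0, 280.0], [286.0, 281.0]]
side deck_spot [340.8 209.1] [[340.0, 206.0], [338.0, 208.0], [287.0, 278.0], [341.0, 211.0], [341.0, 208.0]]
side rail [257.  290.1] [[257.0, 292.0], [259.0, 290.0], [257.0, 289.0], [260.0, 288.0], [276.0, 239.0]]
side bottle [340.8 209.1] [[341.0, 210.0], [339.0, 210.0], [340.0, 209.0], [287.0, 278.0], [339.0, 209.0]]
top plate_top [230.  189.4] [[229.0, 192.0], [228.0, 192.0], [227.0, 189.0], [227.0, 191.0]]
top stop_pad [257.7 201.9] [[258.0, 197.0], [258.0, 200.0], [239.0, 153.0], [257.0, 198.0], [240.0, 156.0], [254.0, 199.0]]
top deck_spot [240.1 155.2] [[241.0, 156.0], [240.0, 155.0], [242.0, 156.0], [241.0, 154.0]]
top rail [225.7 267.8] [[224.0, 268.0], [226.0, 267.0], [230.0, 265.0], [228.0, 267.0]]
top bottle [240.1 155.2] [[241.0, 153.0], [241.0, 153.0], [239.0, 153.0], [241.0, 152.0]]
plate_top (array([532.34916352, 239.24354578, 192.07561041]), np.float64(2.9646731740956986)) [524.47273989 244.40438176 205.        ]
stop_pad (array([433.344756  , 211.31084509, 215.21823947]), np.float64(8.421099675966577)) [434.61297162 203.75377233 200.        ]
deck_spot (array([502.36091801, 377.65944848, 123.88878486]), np.float64(2.461046848808302)) [503.92523212 377.83151514 120.        ]
```

Fit holds: the rail origin is (562.5, -2.7) with yaw 0.153, and the pad and plate heights agree with the text. First I'll turn the tool by 0.18 so that tool x is across the rail and tool y is downhill. Then I'll shut the gripper and go towards the pad.

```bash
python3 -m crank '[[[0,0,-0.4,0.75],[0,0,-0.4,0.75],[0,0,0,0.76],[0.5,-1,0,0],[0.5,-1,0,0],[0.5,-1,0,0],[0.5,-1,0,0],[0.5,-1,0,0],[0.5,-1,0,0],[1,-1,0,0],[1,-1,0,0],[1,-1,0,0]]]' 1
python3 -m crank '[[[1,-1,0,0],[1,-1,0,0],[1,-1,0,0],[1,-1,0,0],[1,-1,0,0],[1,-1,0,0],[1,-1,0,0],[0.5,-1,0,0],[0,-1,0,0],[0,-1,0,0],[0,0,0,0],[0,0,0,0]]]'
cat >> h.py <<'E'
def rl(p):
    q=np.load("q.npy");c,s=np.cos(q[2]),np.sin(q[2]);d=np.asarray(p)[:2]-q[:2]
    return np.round([c*d[0]+s*d[1],-s*d[0]+c*d[1],p[2]],1)
def st():
    s=ctrl.read_state();print(round(s["clock"],3),"rail",rl(s["eef_pos"]),"rot",np.round(s["tool_rot"],3),"F",np.round(s["force"],1),np.round(s["width"],1))
E
python3 -c "from h import *;st()"
```

```text
clock: 5.2
eef_pos: [327.5, -367.7, 251.7]
tool_rot: [3.141, -0.001, 0.152]
force: [0.5, -0.8, 0.3]
width: 0.1
gripper_force: 0.0
clock: 6.2
eef_pos: [474.3, -91.9, 251.5]
tool_rot: [-3.142, -0.0, 0.156]
force: [0.1, -0.3, 0.5]
width: -0.1
gripper_force: 0.0
6.2 rail [-100.8  -74.8  251.5] rot [-3.142 -0.     0.156] F [ 0.1 -0.3  0.5] -0.1
```

```bash
python3 -m crank '[[[0.2,-1,0,0],[0,-1,0,0],[0,-1,0,0],[0,-1,0,0],[0,-1,0,0],[0,-1,0,0],[0,-1,0,0],[0,0,0,0],[0,0,0,0]]]'
cat >> h.py <<'E'
def wray(d,rc):
    K,E=d["intrinsics"],d["extrinsics"];u=np.array([(rc[1]-K[0,2]),-(rc[0]-K[1,2])]);r=np.hypot(*u);th=r/K[0,0]
    v=np.r_[np.sin(th)*u/r,-np.cos(th)];return E[:3,3],E[:3,:3]@v
def onz(rr,z): o,v=rr;return o+v*(z-o[2])/v[2]
E
python3 - <<'E'
from h import *
import cv2
st();d=ctrl.get_image("wrist");cv2.imwrite("pics/w1.png",d["img"][...,::-1])
print(np.round(d["extrinsics"],3).tolist())
for t,z in(("stop_pad",200),("plate_top",205)):
    for r in ctrl.place_of("wrist",t)[:2]:print(t,np.round(r["position"],1),r["confidence"],rl(onz(wray(d,r["position"]),z)))
E
```

```text
clock: 6.95
eef_pos: [453.0, 80.5, 251.5]
tool_rot: [3.141, -0.001, 0.154]
force: [-0.6, -1.6, 0.6]
width: -0.2
gripper_force: 0.0
6.95 rail [-95.6  98.9 251.5] rot [ 3.141e+00 -1.000e-03  1.540e-01] F [-0.6 -1.6  0.6] -0.2
[[0.153, 0.945, 0.289, 527.106], [-0.988, 0.147, 0.045, 92.818], [0.0, -0.293, 0.956, 394.235], [0.0, 0.0, 0.0, 1.0]]
stop_pad [220.4 105.1] 0.83 [-93.4 223.8 200. ]
plate_top [91.1 55.2] 0.79 [  0.4 252.7 205. ]
```

View pics/w1.png

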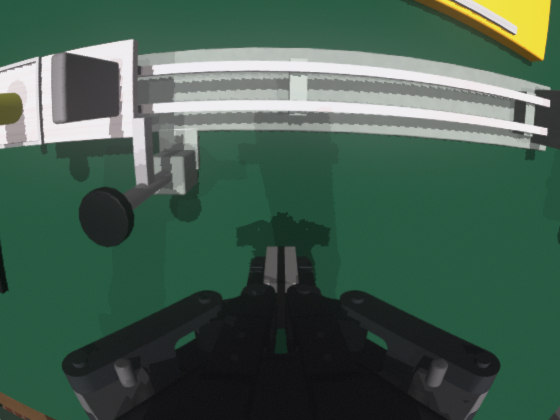

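The wrist view confirms the fit: pad at (220,105), plate top at (91,55), both within 3 mm of it. Next I'll go above the pad and press it partly, to about 15 mm, which is not enough to release.

```bash
python3 -m crank '[[[0,-1,0,0],[0,-1,0,0],[0,-1,0,0],[0,-1,0,0],[0,-0.7,0,0],[0,0,0.6,0],[0,0,0.6,0],[0,0,0.4,0],[0,0,0.2,0],[0,0,0.2,0],[0,0,0,0],[0,0,0,0]]]'
python3 -c "from h import *;st()"
python3 -m crank '[[[0,0,0.2,0],[0,0,0.2,0],[0,0,0.2,0],[0,0,0,0],[0,0,0,0]]]'
cat > m.py <<'E'
from h import *
def meas(cams=("wrist",)):
    for c in cams:
        d=ctrl.get_image(c);t=ctrl.read_state()["clock"]-.05
        for r in ctrl.place_of(c,"plate_top")[:2]:
            ry=wray(d,r["position"]) if c=="wrist" else ray(d,r["position"]);p=rl(onz(ry,205))
            for _ in range(3): p=rl(onz(ry,205-.057*(250-p[1])))
            print(c,"t",round(t,3),"s",round(250-p[1],1),"x",p[0],round(r["confidence"],2))
    st()
if __name__=="__main__":
    import sys;meas(sys.argv[1:] or ("wrist",))
E
python3 m.py wrist top
```

```text
clock: 8.1
eef_pos: [435.0, 196.1, 201.5]
tool_rot: [3.142, -0.0, 0.152]
force: [-0.2, -0.6, -0.5]
width: -0.3
gripper_force: 0.0
8.1 rail [-95.8 215.9 201.5] rot [ 3.142 -0.     0.152] F [-0.2 -0.6 -0.5] -0.3
clock: 8.52
eef_pos: [434.1, 196.6, 185.9]
tool_rot: [3.141, 0.001, 0.153]
force: [-0.9, 0.6, -0.1]
width: -0.1
gripper_force: 0.0
wrist t 8.517 s -2.7 x 2.2 0.74
top t 8.617 s 1.3 x 5.1 0.89
top t 8.617 s 169.8 x 157.1 0.73
8.717 rail [-96.5 216.5 186.2] rot [3.142e+00 1.000e-03 1.530e-01] F [-1.4  0.1  1.1] 0.0
```

```bash
python3 - <<'E'
from h import *
import cv2
d=ctrl.get_image("wrist");cv2.imwrite("pics/w2.png",d["img"][...,::-1])
E
```

```text
(no output)
```

View pics/w2.png

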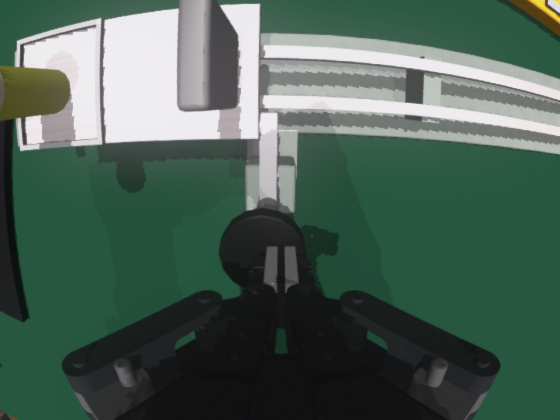

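The fingertips at about (255,281) sit on the pad, centred about (248,262), roughly 15 mm down. Now I release the carriage and run ahead of it to the waiting place.

```bash
python3 -m crank '[[[0,0,0.96,0],[0,0,0,0],[0,0.4,-0.5,0],[0,1,0,0],[0,1,0,0],[0,1,0,0],[0.64,1,0.2,0],[0.64,1,0.2,0],[0.64,1,0.2,0],[0.64,1,0.2,0],[0.64,1,0.2,0],[0.64,1,0,0]]]'; python3 m.py
```

```text
clock: 9.77
eef_pos: [565.3, -22.3, 149.5]
tool_rot: [-3.141, 0.002, 0.153]
force: [0.3, -0.0, -0.6]
width: 0.1
gripper_force: 0.0
9.867 rail [  2.  -24.5 150.1] rot [ 3.138e+00 -2.000e-03  1.460e-01] F [-0.1 -0.6 -0.4] -0.1
```

```bash
python3 m.py top; python3 - <<'E'
from h import *
import cv2
d=ctrl.get_image("wrist");print(ctrl.read_state()["clock"]-.05);cv2.imwrite("pics/w3.png",d["img"][...,::-1])
E
```

```text
9.967 rail [ -0.3 -19.2 149.9] rot [-3.141e+00  1.000e-03  1.510e-01] F [0.3 0.3 0.2] 0.4
9.9667
```

View pics/w3.png

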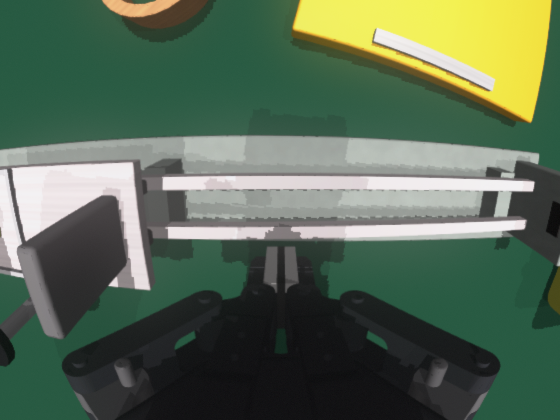

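```bash
cat > k.py <<'E'
from h import *
import pickle
from scipy.optimize import brentq
# t(s): model carriage point x=0,y=250-s+dy,z=z0-.057s; given wrist ray, s by y match
def s_of(ry,z0,dy):
    return brentq(lambda s:rl(onz(ry,z0-.057*s))[1]-(250-s+dy),-50,550)
E
python3 - <<'E'
from k import *
d=ctrl.get_image("wrist");print("t",ctrl.read_state()["clock"]-.05)
import cv2;cv2.imwrite("pics/w4.png",d["img"][...,::-1])
E0=d["extrinsics"]
for n,p,z,dy in(("top",(290,38),205,0),("nose",(225,146),120,-20),("nose_far",(163,138),120,-20),("nose_near",(290,152),120,-20)):
    s=s_of(wray(d,p),z,dy);print(n,round(s,1),rl(onz(wray(d,p),z-.057*s)))
# nose by brightness along row ~ rail centre between rails, rows 195..215
g=d["img"].astype(int).min(2);print([int(np.median(g[200:216,c])) for c in range(100,300,6)])
st()
E
```

```text
t 10.0167
top 159.0 [  4.1  91.  195.9]
nose 161.4 [  3.7  68.6 110.8]
nose_far 160.8 [ 43.7  69.2 110.8]
nose_near 157.6 [-45.   72.4 111. ]
[82, 82, 78, 73, 69, 69, 128, 228, 228, 219, 84, 92, 73, 72, 72, 88, 88, 147, 147, 148, 148, 150, 156, 156, 150, 148, 148, 150, 150, 152, 156, 150, 150, 156]
10.067 rail [ -0.7 -17.2 150. ] rot [-3.141e+00  1.000e-03  1.540e-01] F [-1.3  0.1 -0.3] -0.3
```

View pics/w4.png

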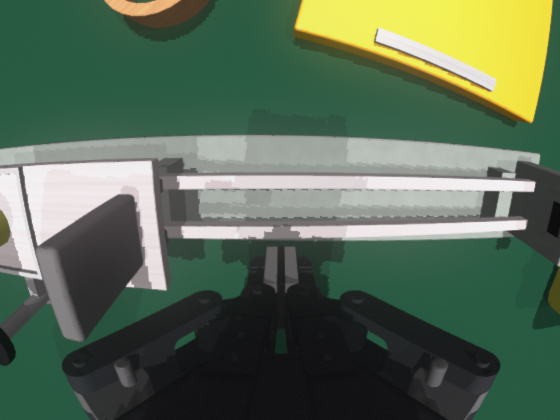

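w3 and w4 show the deck nose at columns 146 and 163 (row 225). That puts travel near 160 and then 172 mm, and the plate is still well clear of my fingers. One more frame will give the speed.

```bash
python3 - <<'E'
from k import *
import cv2
d=ctrl.get_image("wrist");t=ctrl.read_state()["clock"]-.05
for tt,im in((9.967,cv2.imread("pics/w3.png")),(10.0167,cv2.imread("pics/w4.png")),(t,d["img"])):
    g=im[200:216].astype(float).min(2).mean(0);x=np.arange(560)
    k=[c for c in range(125,245) if g[c-3]>175 and g[c+3]<150]
    c=np.mean(k) if k else np.nan
    print(tt,c,len(k), k and s_of(wray(d,(207.5,c)),120,-20))
st()
E
```

```text
9.967 137.0 5 156.1
10.0167 155.0 5 168.4
10.066699999999999 173.5 6 180.6
10.117 rail [ -0.7 -17.  150.1] rot [-3.141e+00  1.000e-03  1.550e-01] F [-1.   0.8  0.3] 0.2
```

Carriage speed is 0.245 m/s and the gap is about 52 mm. I'll run ahead at about 0.21 m/s so that it catches up softly.

```bash
python3 -m crank '[[[0,0.04,0,0],[0,0.32,0,0],[0,0.56,0,0],[0,0.66,0,0],[0,0.7,0,0],[0,0.7,0,0],[0,0.7,0,0],[0,0.7,0,0]]]'; python3 -c "from h import *;st()"
```

```text
clock: 10.78
eef_pos: [581.7, -130.7, 149.9]
tool_rot: [3.141, 0.0, 0.153]
force: [0.6, 0.7, 0.7]
width: -0.1
gripper_force: 0.0
10.783 rail [  -0.5 -129.4  149.9] rot [3.141 0.    0.153] F [0.6 0.7 0.7] -0.1
```

```bash
python3 -m crank '[[[0,0.66,0,0],[0,0.6,0,0],[0,0.52,0,0],[0,0.43,0,0],[0,0.34,0,0],[0,0.24,0,0],[0,0.15,0,0],[0,0.07,0,0],[0,0.02,0,0],[0,0,0,0],[0,0,0,0],[0,0,0,0]]]'; python3 - <<'E'
from h import *
import cv2
d=ctrl.get_image("wrist");cv2.imwrite("pics/w5.png",d["img"][...,::-1]);st()
E
```

```text
clock: 11.78
eef_pos: [593.5, -203.4, 149.8]
tool_rot: [-3.141, 0.0, 0.154]
force: [-1.1, -0.9, -0.1]
width: -0.1
gripper_force: 0.3
11.833 rail [ 1.000e-01 -2.031e+02  1.499e+02] rot [-3.141 -0.     0.154] F [-0.1 -0.6 -0.5] 0.1
```

View pics/w5.png

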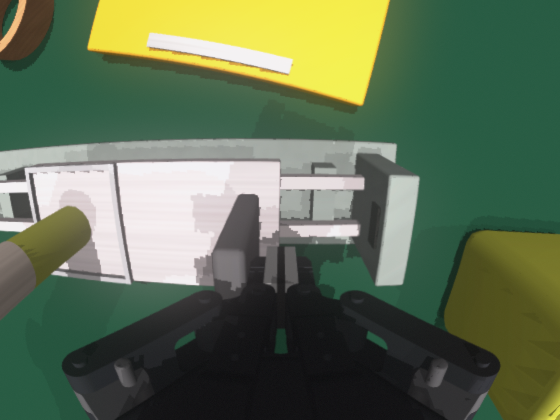

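The carriage is caught: the plate rests against the fingers at (245,240) and the bottle stands on its spot. I'll hold for a second and then ease it down.

```bash
python3 -m crank '[[[0,0,0,0],[0,0,0,0],[0,0,0,0],[0,0,0,0],[0,0,0,0],[0,0,0,0],[0,0,0,0],[0,0,0,0],[0,0,0,0],[0,0.02,0,0],[0,0.05,0,0],[0,0.08,0,0]]]'
python3 -m crank '[[[0,0.12,0,0],[0,0.12,0,0],[0,0.12,0,0],[0,0.12,0,0],[0,0.12,0,0],[0,0.12,0,0],[0,0.12,0,0],[0,0.12,0,0],[0,0.12,0,0],[0,0.12,0,0],[0,0.12,0,0],[0,0.12,0,0]]]'
python3 -m crank '[[[0,0.12,0,0],[0,0.1,0,0],[0,0.08,0,0],[0,0.08,0,0],[0,0.08,0,0],[0,0.08,0,0],[0,0.08,0,0],[0,0.08,0,0],[0,0.08,0,0],[0,0.08,0,0],[0,0.08,0,0],[0,0.08,0,0]]]'
python3 -m crank '[[[0,0.08,0,0],[0,0.08,0,0],[0,0.08,0,0],[0,0.08,0,0],[0,0.08,0,0],[0,0.08,0,0],[0,0.08,0,0],[0,0.08,0,0],[0,0.08,0,0],[0,0.15,0,0],[0,0.3,0,0],[0,0,0,0]]]'
python3 - <<'E'
from h import *
import cv2
d=ctrl.get_image("wrist");cv2.imwrite("pics/w6.png",d["img"][...,::-1]);st()
E
```

```text
clock: 12.83
eef_pos: [594.0, -207.7, 149.8]
tool_rot: [-3.141, 0.0, 0.153]
force: [0.4, -0.2, -0.8]
width: 0.2
gripper_force: 0.4
clock: 13.83
eef_pos: [599.5, -243.7, 149.8]
tool_rot: [-3.142, -0.0, 0.153]
force: [-0.6, -0.7, -0.2]
width: -0.1
gripper_force: 0.1
clock: 14.83
eef_pos: [603.4, -268.8, 149.8]
tool_rot: [3.142, -0.0, 0.153]
force: [-0.7, -0.8, -0.3]
width: -0.0
gripper_force: 0.0
clock: 15.83
eef_pos: [607.7, -300.0, 149.8]
tool_rot: [3.14, -0.0, 0.151]
force: [0.5, -0.9, 0.7]
width: -0.1
gripper_force: 0.0
15.883 rail [  -0.5 -299.8  149.8] rot [3.141 0.    0.151] F [ 1.4  0.3 -0.7] 0.0
```

View pics/w6.png

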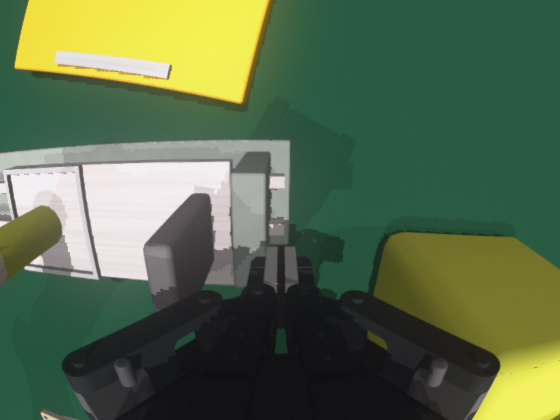

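The carriage nose is against the end stop at (225,232). The bottle stands in its place, and the plate at (250,185) is clear of the fingers. I'll rise straight up and hand in.

```bash
python3 -m crank '[[[0,0,-0.6,0],[0,0,-1,0],[0,0,-1,0],[0,0,-0.6,0],[0,0,0,0],[0,0,0,0],[0,0,0,0]]]'; python3 -c "from cell import ctrl;print(ctrl.finish_job())"
```

```text
clock: 16.47
eef_pos: [607.1, -297.2, 228.7]
tool_rot: [-3.141, 0.002, 0.153]
force: [0.1, -0.0, -0.2]
width: 0.4
gripper_force: 0.0
the job is handed in; nothing more can be done
None
```

The job is handed in at about 16.5 s, with no verdict returned: the carriage was released, caught softly, held still for about a second and eased onto the end stop, and the last picture shows the bottle standing and the fingers clear of the carriage (the plunger's final position was not checked).

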